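# Line up the bench containers by height

### The job

Stand the wax pot, the bur jar, the amber bottle and the white nozzle bottle upright in a row on the wooden board, one centred on each of its four circles, in order of height: the shortest next to the short steel post, the tallest next to the tall steel post. Let go of each, and leave the two plaster models where they stand.

Things in the scene. Friction and masses are not known exactly. Their poses are not given: they have to be found in the camera images.
- wax_pot: Low round open pot of pink wax, 51 mm across, 21 mm high: the shortest of the four. Loose, stands upright. Origin: centre of its underside, z up.
- bur_jar: Small clear round jar full of burs, about 45 x 42 mm across, 40 mm high: the second shortest. Loose, stands upright. Origin: centre of its underside, z up.
- amber_bottle: Amber round bottle with a white screw cap (fixed on it), 42 mm across, 91 mm high: the second tallest. Loose, stands upright; grip its body, from 15 to 55 mm above its foot. Origin: centre of its underside, z up.
- white_bottle: White round bottle with a pointed nozzle cap (fixed on it), 54 mm across the body, 122 mm high: the tallest. Loose, stands upright. The body is of full width up to about 70 mm, then narrows to the nozzle; grip the body. Origin: centre of its underside, z up.
- row_board: Dark wooden board fixed on the bench, 110 mm (its x) x 430 mm (its y) x 12 mm thick. Four cork circles of 66 mm diameter with steel rims lie flush on its top, in a row along its y axis, at x = 0 and y = -127.5, -42.5, +42.5 and +127.5 mm; their top is 12 mm above the origin. Origin: centre of its underside, on the bench; z up. Which end is short or tall changes: see the posts.
- short_post: Short steel post, 32 mm high, with a broad flat head, 28 mm across foot and head, fixed on the board's mid line 195 mm from its centre, at one end or the other: the shortest container belongs on the circle nearest to it. Origin: centre of its foot, on the board's top.
- tall_post: Tall slender steel post, 110 mm high, 28 mm across its foot and 19 mm at its head, fixed on the board's mid line at the other end, 195 mm from the centre: the tallest container belongs on the circle nearest to it. Origin: centre of its foot, on the board's top.
- tooth_model: Loose buff plaster jaw model with teeth on its base, 55 x 64 x 49 mm high, standing among the containers; not to be shifted. Origin: centre of its underside, z up.
- green_model: Loose pale green plaster jaw cast, 57 x 71 x 49 mm high, standing beyond the containers; not to be shifted. Origin: centre of its underside, z up.

How it is judged:
At the end, for the whole second after the job is handed in: Wax pot, bur jar, amber bottle and white bottle stand in this order from the short post to the tall post, upright (0.1 rad), released and at rest on the board, each within 13 mm of its circle's centre along and across the row; both plaster models within 20 mm of their start (((y of tall_post in the frame of row_board above 0 m and y of wax_pot in the frame of row_board between -0.1405 and -0.1145 m and y of bur_jar in the frame of row_board between -0.0555 and -0.0295 m and y of amber_bottle in the frame of row_board between 0.0295 and 0.0555 m and y of white_bottle in the frame of row_board between 0.1145 and 0.1405 m) or (y of tall_post in the frame of row_board below 0 m and y of wax_pot in the frame of row_board between 0.1145 and 0.1405 m and y of bur_jar in the frame of row_board between 0.0295 and 0.0555 m and y of amber_bottle in the frame of row_board between -0.0555 and -0.0295 m and y of white_bottle in the frame of row_board between -0.1405 and -0.1145 m)) and x of wax_pot in the frame of row_board between -0.013 and 0.013 m and height (world z) of wax_pot between 0.008 and 0.016 m and angle between each of wax_pot, bur_jar, amber_bottle, white_bottle's own z axis and vertical below 0.1 rad and linear speed of each of wax_pot, bur_jar, amber_bottle, white_bottle below 0.02 m/s and angular speed of each of wax_pot, bur_jar, amber_bottle, white_bottle below 0.2 rad/s and x of bur_jar in the frame of row_board between -0.013 and 0.013 m and height (world z) of bur_jar between 0.008 and 0.016 m and x of amber_bottle in the frame of row_board between -0.013 and 0.013 m and height (world z) of amber_bottle between 0.008 and 0.016 m and x of white_bottle in the frame of row_board between -0.013 and 0.013 m and height (world z) of white_bottle between 0.008 and 0.016 m and distance of each of tooth_model, green_model from where it was at the start of the episode below 0.02 m); the robot touches nothing.
It fails at once if a plaster model is shifted by more than 30 mm or tipped over (distance of any of tooth_model, green_model from where it was at the start of the episode above 0.03 m or angle between any of tooth_model, green_model's own z axis and vertical above 0.6 rad).
It also fails if it takes over 106 s, if anything falls off the work surface, if the arm or the gripper's body presses on something with over 40 N, if the wrist force passes 120 N, or if a joint passes its speed limit or range.

### The arm

A 6-joint arm with a two-finger parallel gripper is mounted at the origin on a cart in front of the work surface, level with it; the furniture and walls round the work are solid. World frame = base frame: x ahead of the robot, y to its left, z up, the work surface at z = 0. Lengths are in m, angles in rad, forces in N, time in s.
With the tool pointing down it reaches from about 0.25 to 0.725 m from the base axis. Payload 4 kg.
Tool frame: the origin (TCP) lies midway between the tips of the shut fingers; the grasp point (between the pads) lies 19 mm behind it; z points along the fingers, y is the line along which they close (so a half turn about z gives the same grasp; the last joint's range is limited). The gripper opens to 85 mm and grips with 20 to 120 N. Pads are 22 mm wide; open, the fingers measure 114 mm over their backs; the gripper's body (76 mm by 85 mm) begins 54 mm behind the grasp point. The pads swing forward as they close: fully open they stand 13 mm farther back than shut.
Start: joints at [-1.336, 0.241, 0.005, 1.335, 0, 1.571], TCP at [0.116, -0.486, 0.196] pointing down, gripper open.
Joint ranges: [-2.72, 2.72], [-1.05, 1.87], [-1.09, 1.28], [-1.99, 2.15], [-1.42, 1.44], [-3.14, 3.14]. Speed limits (rad/s): [2.79, 2.79, 3.14, 3.14, 3.14, 3.14].

### API

Orientations are given as a unit quaternion [x, y, z, w].
In Python, from workcell import get_obs, camera, job_done, silhouettes gives the robot as it stands. The module is installed in compiled form; this text tells all that it offers.
- The arm moves only by the tool drive_tool, never from a script. Its argument "increments" is a list of rows, each a list of 3 entries, a list of its own where there are three numbers: the shift along the world's x, y, z in mm, then the turn, a rotation vector about the world's x, y, z in degrees, then the opening, from 0 (shut) to 1 (fully open). A call has 1 to 8 rows; each row shifts and turns the commanded pose from where the row before left it; what a row does not reach is not made up. A row lasts 1/12 s, in which the tool goes at most 41.7 mm and 7.16 degrees, less where a joint would pass 70% of its speed; a pose out of reach is approached as far as the arm can. A call is refused whole if a number of a shift passes 41.7 or a number of a turn 7.16, either way. A call with a gripper value outside its range is refused whole. The fingers move at their own pace and stop on an object; the grip force is fixed at half the most. Time passes only in rows, so rows that do not move let the fingers close. It gives the time, the measured TCP pose, the force, the opening and the grip force at its end, in the units of the state.
- get_obs(): the state, without advancing time (a new reading comes with each control period).
- camera(name): name is "scene" or "side" or "wrist"; returns a dict with "image" (420x560x3 uint8, red, green, blue), "K" (3x3 intrinsics, pixels), "view" (4x4, takes a point from world to camera coordinates). Camera axes: x right, y down, z forward; pixel columns grow to the right and rows downward; lengths in m; the calibration is good to about 2 mm. A picture is of the moment at which its call begins. There is no depth.
- job_done(): hands the job in; it is judged then, once.
Trained networks look in a picture, given as the dict that the camera call returned (one of the last four; its "shot" number tells which), for a name from the list of things; names that differ only in an ending like _2 or _b are one class to them, and where a whole thing is asked for, a point or a joint stands for the part that bears it (a point fixed in the world has none). Each returns a list of dicts, best first, with "conf" (0 to 1); they miss things now and then, are a little off and sometimes report something else, mostly with a low value. They report only what shows in the picture. A call takes as long as a camera call.
- silhouettes(query, picture): "region" (420x560 bool, what is visible of it) and "bbox" ([left, top, right, bottom] in pixels, round what is visible of it).
The state is a dict: "clock": time; "joint_pos": joint angles; "joint_vel": joint speeds; "tau": joint torques, N m; "eef_pos": TCP position; "tool_rot": TCP orientation; "ft_force": force on the tool from outside, world axes, zero at the start; "ft_torque": the same for the moment, N m; "grip_width": finger opening in m; "grasp_force": force on a finger pad.
Only numpy, scipy, OpenCV 4.12 (cv2) and the standard library are available. Lean on these libraries where they do the work, as an engineer would, in place of code of your own. Each camera call takes 0.05 s, during which the arm holds its last target. There are 200 camera calls.

## Working session

There is one attempt and no reset: what is moved stays moved. The work goes in short steps, Python scripts to look and compute and a tool call to move; the robot and the scene stay as the last step left them, time stands still between calls to the robot, and variables do not carry over. Pictures are saved under pics/ and viewed, at most 14 in all, crops included, and the job is handed in when it is done.

Besides the shell and the picture viewer there is one more tool, called after "Request:" as name([rows], argument=value, ...), one row to a line, values as JSON. drive_tool: Moves the arm, as the interface text tells. Its arguments: {"type":"object","properties":{"increments":{"type":"array"}},"required":["increments"]}

```bash
mkdir -p pics; cat > h.py <<'E'
import numpy as np, cv2
from workcell import get_obs, camera, job_done, silhouettes
def ray(c,uv):
    R=c["view"][:3,:3];t=c["view"][:3,3]
    d=R.T@np.linalg.inv(c["K"])@np.array([uv[0],uv[1],1.]);return -R.T@t,d
def at(c,uv,z):
    o,d=ray(c,uv);return (o+d*(z-o[2])/d[2])
def proj(c,p):
    q=c["view"][:3,:3]@np.array(p)+c["view"][:3,3];q=c["K"]@q;return q[:2]/q[2]
def save(c,n): cv2.imwrite("pics/"+n,c["image"][:,:,::-1])
NAMES="wax_pot bur_jar amber_bottle white_bottle row_board short_post tall_post tooth_model green_model".split()
E
python3 - <<'E'
from h import *
o=get_obs();print(o["clock"],o["eef_pos"],o["tool_rot"],o["grip_width"])
cs=[]
for n in("scene","side"):
    c=camera(n);save(c,n+".png");cs.append(c["image"])
    print(n,(-c["view"][:3,:3].T@c["view"][:3,3]).round(3))
    for k in NAMES:
        for s in silhouettes(k,c)[:2]:
            b=s["bbox"];m=((b[0]+b[2])/2,b[3]);print(k,round(s["conf"],2),np.round(b),at(c,m,0)[:2].round(3))
E
```

```text
0.0 [ 0.11616264 -0.48560939  0.1947016 ] [ 9.93114025e-01  1.17147177e-01 -1.38941203e-04 -1.02652240e-03] 0.0852817121111765
scene [-0.031  0.948  0.78 ]
wax_pot 0.6 [215. 288. 239. 314.] [0.423 0.412]
wax_pot 0.51 [234. 213. 254. 240.] [0.552 0.155]
bur_jar 0.74 [234. 211. 252. 237.] [0.563 0.145]
bur_jar 0.5 [245. 256. 262. 277.] [0.439 0.274]
amber_bottle 0.89 [269. 212. 281. 240.] [0.473 0.106]
white_bottle 0.56 [191. 224. 211. 268.] [0.582 0.319]
row_board 0.79 [245. 164. 361. 200.] [ 0.506 -0.133]
short_post 0.52 [250. 179. 254. 188.] [ 0.697 -0.104]
tall_post 0.63 [345. 145. 353. 173.] [ 0.443 -0.393]
tooth_model 0.54 [234. 214. 252. 239.] [0.556 0.152]
green_model 0.77 [156. 264. 184. 290.] [0.595 0.427]
side [-0.557  0.115  0.839]
wax_pot 0.75 [125. 247. 148. 262.] [0.422 0.383]
bur_jar 0.84 [183. 235. 198. 257.] [0.429 0.244]
bur_jar 0.66 [226. 204. 250. 228.] [0.543 0.116]
amber_bottle 0.84 [234. 212. 253. 247.] [0.453 0.104]
white_bottle 0.64 [166. 188. 187. 225.] [0.572 0.29 ]
row_board 0.72 [349. 200. 438. 249.] [ 0.406 -0.298]
tall_post 0.67 [421. 197. 438. 234.] [ 0.46  -0.419]
tooth_model 0.72 [226. 203. 252. 228.] [0.539 0.112]
green_model 0.63 [127. 204. 150. 227.] [0.575 0.397]
```

```bash
python3 - <<'E'
import cv2,numpy as np
a=cv2.imread("pics/scene.png")[130:330,140:400];b=cv2.imread("pics/side.png")[170:290,100:460]
a=cv2.resize(a,(780,600),interpolation=cv2.INTER_CUBIC);b=cv2.resize(b,(800,267),interpolation=cv2.INTER_CUBIC)
cv2.imwrite("pics/a.png",a);cv2.imwrite("pics/b.png",b)
E
```

```text
(no output)
```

View pics/a.png

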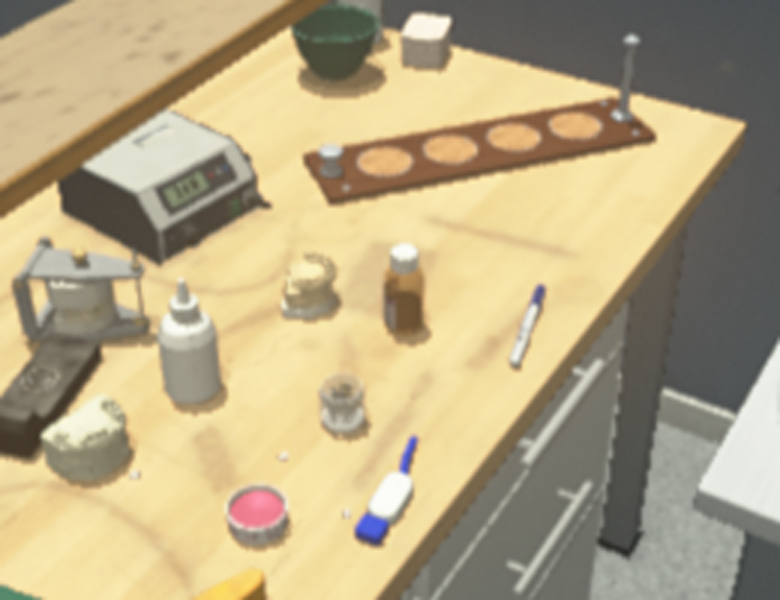

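View pics/b.png

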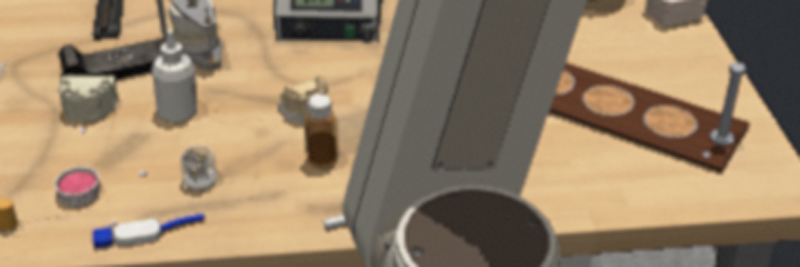

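The scene shows all four containers. The tall post is at the near right end of the board, around px (350,160), and the short post at the far left, around px (250,184). Next I fit positions from both views.

```bash
cat >> h.py <<'E'
from scipy.optimize import least_squares
PROF={"wax_pot":[(.0255,0),(.0255,.021)],"bur_jar":[(.0215,0),(.0215,.04)],
"amber_bottle":[(.021,0),(.021,.06),(.012,.075),(.012,.091)],"white_bottle":[(.027,0),(.027,.07),(.003,.122)],
"tooth_model":[(.03,0),(.025,.049)],"green_model":[(.032,0),(.03,.049)]}
A=np.linspace(0,2*np.pi,32)
def bb(c,k,x,y,z0=0):
    P=np.array([proj(c,(x+r*np.cos(a),y+r*np.sin(a),z0+z)) for r,z in PROF[k] for a in A])
    return np.r_[P.min(0),P.max(0)]
def fit(k,obs,x0,z0=0):
    f=lambda p:np.concatenate([bb(c,k,*p,z0)-np.array(b)-[0,0,1,1] for c,b in obs])
    r=least_squares(f,x0,loss="soft_l1");return r.x,f(r.x)
E
python3 - <<'E'
from h import *
S,D=camera("scene"),camera("side")
x0={"wax_pot":(.42,.39),"bur_jar":(.43,.25),"amber_bottle":(.46,.1),"white_bottle":(.575,.3),"tooth_model":(.54,.12),"green_model":(.585,.41)}
for k,g in x0.items():
    ob=[]
    for c in(S,D):
        m=[s for s in silhouettes(k,c) if np.hypot(*(at(c,((s["bbox"][0]+s["bbox"][2])/2,s["bbox"][3]),0)[:2]-g))<.06]
        if m:ob.append((c,m[0]["bbox"]))
    for o in ([ob]+[[q] for q in ob]):
        x,r=fit(k,o,g);print(k,len(o),x.round(4),r.round(1))
for uv in [(268.3,183.7),(290,179.7),(311.3,175.7),(332,172)]:print(at(S,uv,.012).round(4))
for n,uv in dict(brush=(264,305),brushtip=(278,276),pen=(312,250),pen2=(320,226),artic=(187,238),yellow=(215,325),scale=(193,215),scale2=(230,197)).items():print(n,at(S,uv,0).round(3))
E
```

```text
wax_pot 2 [0.4394 0.3884] [ 1.3  1.6  0.2 -2.4 -5.9 -2.   0.2 -0.6]
wax_pot 1 [0.4392 0.3919] [ 0.5  2.5 -0.6 -1.5]
wax_pot 1 [0.4337 0.3797] [-2.8 -0.9  3.3  0.7]
bur_jar 2 [0.4574 0.2401] [ 0.5 -5.8  0.6 -2.8 -1.3  0.6 -1.3 -1.3]
bur_jar 1 [0.4496 0.2544] [-0.2 -1.9  0.2  1.4]
bur_jar 1 [0.4553 0.2365] [-0.   1.   0.  -0.9]
amber_bottle 2 [0.4711 0.102 ] [ 2.4 -1.4  0.6 -0.3 -0.4 -0.3 -2.4 -2. ]
amber_bottle 1 [0.4727 0.108 ] [ 0.9 -0.6 -0.9  0.6]
amber_bottle 1 [0.4653 0.0986] [ 1.   0.9 -1.  -0.7]
white_bottle 2 [0.5935 0.289 ] [ 3.6 -1.5 -0.  -0.1 -2.6 -3.7 -0.3  0. ]
white_bottle 1 [0.5959 0.2944] [ 1.6 -0.7 -1.9  0.7]
white_bottle 1 [0.5868 0.2843] [-1.1 -2.5  1.2  1.3]
tooth_model 2 [0.573 0.127] [ 2.3 -1.   0.1 -0.5 -0.2 -0.4 -8.4 -0.4]
tooth_model 1 [0.574 0.132] [ 1.  -0.2 -1.   0.3]
tooth_model 1 [0.5697 0.1151] [ 3.9  0.  -4.2  0. ]
green_model 2 [0.612  0.4008] [ 0.9 -2.6  1.  -0.1 -1.4 -4.7 -3.5 -0.9]
green_model 1 [0.611  0.4052] [-0.1 -1.5  0.1  1.1]
green_model 1 [0.5982 0.3922] [ 1.  -2.2 -1.   1.8]
[ 0.6528 -0.1437  0.012 ]
[ 0.6005 -0.2095  0.012 ]
[ 0.5477 -0.2767  0.012 ]
[ 0.4941 -0.3429  0.012 ]
brush [0.362 0.342 0.   ]
brushtip [0.386 0.236 0.   ]
pen [0.357 0.091 0.   ]
pen2 [ 0.389 -0.026  0.   ]
artic [0.703 0.238 0.   ]
yellow [0.427 0.455 0.   ]
scale [0.767 0.136 0.   ]
scale2 [ 0.729 -0.015  0.   ]
```

Request:
drive_tool([
  [[30, 20, 10], [0, 0, 6.3], 1],
  [[35, 20, 10], [0, 0, 6.3], 1],
  [[35, 20, 10], [0, 0, 6.3], 1],
  [[35, 20, 10], [0, 0, 6.3], 1],
  [[35, 20, 10], [0, 0, 6.3], 1],
  [[35, 20, 10], [0, 0, 6.3], 1],
  [[35, 20, 10], [0, 0, 0], 1],
  [[35, 20, 10], [0, 0, 0], 1],
])

```text
clock: 2.37
eef_pos: [0.3928, -0.325, 0.2763]
tool_rot: [0.902, 0.433, 0.0, 0.0]
ft_force: [0.3, -1.2, -0.4]
grip_width: 0.0852
grasp_force: 0.0
```

```bash
python3 - <<'E'
from h import *
c=camera("wrist");save(c,"w1.png");R=c["view"][:3,:3]
o=get_obs();print(o["eef_pos"],o["tool_rot"],-R.T@c["view"][:3,3],R[2])
for i in range(4): print(proj(c,np.array([.653,-.144,.012])+i*np.array([-.053,-.0663,0])).round())
E
```

```text
[ 0.39972357 -0.32168823  0.27785791] [0.9000087  0.43585455 0.00366039 0.00132317] [ 0.44077725 -0.26533349  0.45417446] [-0.18488537 -0.23283671 -0.9547798 ]
[355. -84.]
[350.   0.]
[346.  74.]
[342. 139.]
```

View pics/w1.png

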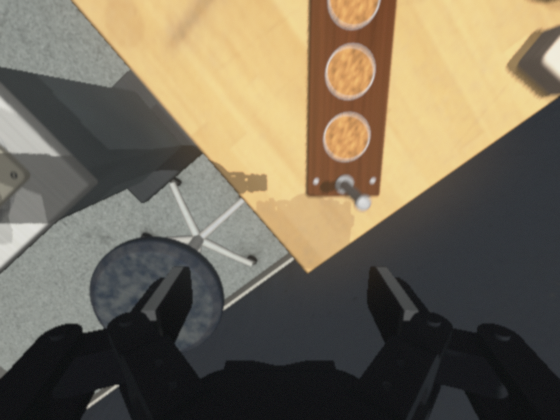

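The wrist view shows the board with circles at (349,71) and (347,136), close to the predicted positions. I'll move in to measure the circles precisely.

Request:
drive_tool([
  [[30, 30, 10], [0, 0, 0], 1],
  [[30, 30, 10], [0, 0, 0], 1],
  [[30, 30, 10], [0, 0, 0], 1],
  [[20, 30, 10], [0, 0, 0], 1],
  [[0, 0, 0], [0, 0, 0], 1],
  [[0, 0, 0], [0, 0, 0], 1],
])

```text
clock: 2.92
eef_pos: [0.4985, -0.2088, 0.3144]
tool_rot: [0.901, 0.434, 0.0, 0.0]
ft_force: [-0.5, -1.3, 0.4]
grip_width: 0.0854
grasp_force: 0.0
```

```bash
cat >> h.py <<'E'
def circles(c):
    h=cv2.cvtColor(c["image"],cv2.COLOR_RGB2HSV)
    m=((h[...,0]>=6)&(h[...,0]<=18)&(h[...,1]>105)&(h[...,2]>140)).astype(np.uint8)
    m=cv2.morphologyEx(cv2.morphologyEx(m,cv2.MORPH_CLOSE,np.ones((5,5))),cv2.MORPH_OPEN,np.ones((9,9)))
    out=[]
    for q in cv2.findContours(m,cv2.RETR_EXTERNAL,cv2.CHAIN_APPROX_NONE)[0]:
        if len(q)<40: continue
        P=np.array([at(c,p[0],.012)[:2] for p in q]);(x,y),r=cv2.minEnclosingCircle(P.astype(np.float32))
        A=np.c_[2*P,np.ones(len(P))];s=np.linalg.lstsq(A,(P**2).sum(1),rcond=None)[0]
        if r<.045: out.append((s[:2].round(4),np.sqrt(s[2]+s[0]**2+s[1]**2).round(4),q.reshape(-1,2).mean(0).round()))
    return out
E
python3 - <<'E'
from h import *
c=camera("wrist");save(c,"w2.png");print(get_obs()["eef_pos"],*circles(c),sep="\n")
E
```

```text
[ 0.49751275 -0.20987256  0.31405633]
(array([ 0.4974, -0.3461]), np.float64(0.0289), array([328., 232.]))
(array([ 0.55  , -0.2793]), np.float64(0.029), array([331., 183.]))
(array([ 0.8381, -0.4633]), np.float64(0.0174), array([547., 161.]))
(array([ 0.6029, -0.2126]), np.float64(0.0291), array([333., 128.]))
(array([ 0.6553, -0.1456]), np.float64(0.0292), array([336.,  68.]))
```

View pics/w2.png

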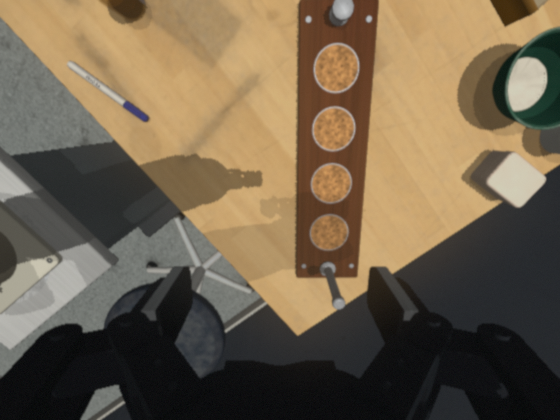

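The picture shows the four circles at (336,68), (333,128), (331,183) and (328,232). Fitted positions are C1 (.654,-.145), C2 (.602,-.212), C3 (.549,-.279) and C4 (.496,-.345). Now to the containers.

Request:
drive_tool([
  [[-4, 39, -2], [0, 0, 0], 1],
  [[-4, 39, -2], [0, 0, 0], 1],
  [[-4, 39, -2], [0, 0, 0], 1],
  [[-4, 39, -2], [0, 0, 0], 1],
  [[-4, 39, -2], [0, 0, 0], 1],
  [[-4, 39, -2], [0, 0, 0], 1],
  [[-4, 39, -2], [0, 0, 0], 1],
  [[-4, 39, -2], [0, 0, 0], 1],
])

```text
clock: 3.63
eef_pos: [0.4645, 0.1014, 0.298]
tool_rot: [0.902, 0.431, -0.0, 0.0]
ft_force: [0.8, -0.2, -0.4]
grip_width: 0.0855
grasp_force: 0.0
```

Request:
drive_tool([
  [[0, 35, 0], [0, 0, 0], 1],
  [[0, 35, 0], [0, 0, 0], 1],
  [[0, 30, 0], [0, 0, 0], 1],
  [[0, 0, 0], [0, 0, 0], 1],
  [[0, 0, 0], [0, 0, 0], 1],
  [[0, 0, 0], [0, 0, 0], 1],
])

```text
clock: 4.13
eef_pos: [0.4653, 0.2001, 0.2979]
tool_rot: [0.902, 0.432, -0.001, 0.0]
ft_force: [0.9, 0.1, 0.6]
grip_width: 0.0852
grasp_force: 0.0
```

```bash
cat >> h.py <<'E'
X0={"wax_pot":(.437,.388),"bur_jar":(.452,.247),"amber_bottle":(.470,.103),"white_bottle":(.592,.289),"tooth_model":(.572,.125),"green_model":(.608,.40)}
def look(c,keys=X0,z0=0,X=X0):
    for k in keys:
        for s in silhouettes(k,c)[:2]:
            b=s["bbox"]
            if s["conf"]<.3: continue
            x,r=fit(k,[(c,b)],X[k],z0);print(k,round(s["conf"],2),np.round(b),x.round(4),r.round(1))
E
python3 - <<'E'
from h import *
c=camera("wrist");save(c,"w3.png");print(get_obs()["eef_pos"],get_obs()["joint_pos"].round(2) if hasattr(get_obs()["joint_pos"],'round') else get_obs()["joint_pos"]);look(c)
E
```

```text
[0.465452   0.19982816 0.29814277] [ 0.41  0.24  0.26  1.6  -0.    2.66]
wax_pot 0.78 [161.  55. 204.  94.] [0.4446 0.3898] [ 1.7 -0.4 -2.2  0.4]
wax_pot 0.59 [313. 202. 345. 238.] [0.4785 0.0856] [-0.2  1.6  0.2 -1.7]
bur_jar 0.6 [240. 136. 270. 169.] [0.4566 0.2438] [ 0.3  1.  -0.3 -0.9]
amber_bottle 0.96 [311. 198. 344. 238.] [0.4804 0.0994] [ 0.3  0.6 -0.3 -0.5]
white_bottle 0.58 [297.  32. 342.  84.] [0.5986 0.2835] [-1.3 -0.8  0.9  1.4]
tooth_model 0.64 [352. 142. 396. 186.] [0.5833 0.1173] [-1.   1.8  0.8 -1.4]
green_model 0.55 [260.   0. 296.  11.] [0.5816 0.3446] [-6.1 -1.2  6.  49.9]
```

View pics/w3.png

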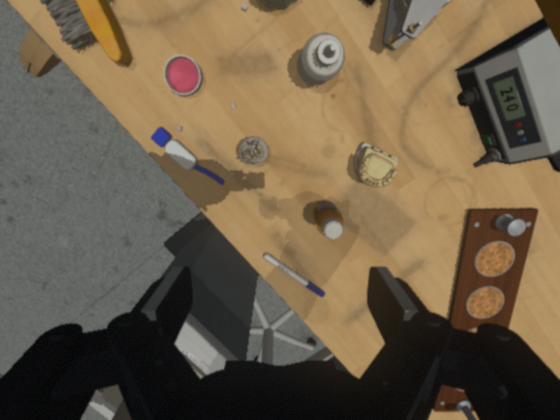

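The view shows wax (183,75), bur jar (254,151), amber (328,218) and white (322,58), with the yellow brush handle near the wax at (122,60), so I'll open less there.

Request:
drive_tool([
  [[-4, 38, -22], [0, 0, 0], 0.82],
  [[-4, 38, -22], [0, 0, 0], 0.82],
  [[-4, 38, -22], [0, 0, 0], 0.82],
  [[-4, 38, -22], [0, 0, 0], 0.82],
  [[-4, 38, -22], [0, 0, 0], 0.82],
  [[0, 0, 0], [0, 0, 0], 0.82],
  [[0, 0, 0], [0, 0, 0], 0.82],
])

```text
clock: 5.07
eef_pos: [0.4449, 0.3819, 0.1919]
tool_rot: [0.901, 0.434, -0.002, 0.001]
ft_force: [-0.6, -0.6, -1.1]
grip_width: 0.0702
grasp_force: 0.0
```

```bash
python3 - <<'E'
from h import *
c=camera("wrist");save(c,"w4.png");print(get_obs()["eef_pos"],get_obs()["grip_width"]);look(c,["wax_pot"])
E
```

```text
[0.44595565 0.38122433 0.19355754] 0.07015337324333286
wax_pot 0.65 [253. 157. 299. 202.] [0.4462 0.388 ] [ 1.8  0.7 -1.8 -0.8]
```

View pics/w4.png

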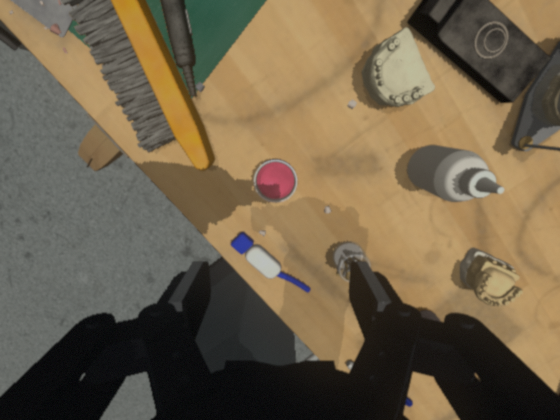

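The pot is at px (275,181), centred between the fingers. Its position, (.446,.388), matches the earlier fit. Descending.

Request:
drive_tool([
  [[0, 3, -40], [0, 0, 0], 0.82],
  [[0, 3, -40], [0, 0, 0], 0.82],
  [[0, 0, -40], [0, 0, 0], 0.82],
  [[0, 0, -40], [0, 0, 0], 0.82],
  [[0, 0, -15], [0, 0, 0], 0.82],
  [[0, 0, -13], [0, 0, 0], 0.82],
  [[0, 0, 0], [0, 0, 0], 0.82],
])

```text
clock: 5.75
eef_pos: [0.4459, 0.3845, 0.0046]
tool_rot: [0.902, 0.431, -0.002, 0.001]
ft_force: [-0.4, -0.5, -0.2]
grip_width: 0.0702
grasp_force: 0.0
```

Request:
drive_tool([
  [[0, 0, 0], [0, 0, 0], 0.3],
  [[0, 0, 0], [0, 0, 0], 0.3],
  [[0, 0, 0], [0, 0, 0], 0.3],
  [[0, 0, 0], [0, 0, 0], 0.3],
  [[0, 0, 0], [0, 0, 0], 0.3],
  [[0, 0, 0], [0, 0, 0], 0.3],
])

```text
clock: 6.25
eef_pos: [0.4468, 0.3877, 0.0071]
tool_rot: [0.902, 0.433, 0.001, -0.0]
ft_force: [0.4, -0.8, 0.5]
grip_width: 0.0257
grasp_force: 0.0
```

```bash
python3 - <<'E'
from h import *
c=camera("wrist");save(c,"w5.png");print(get_obs()["eef_pos"],get_obs()["grip_width"]);look(c,["wax_pot"])
c=camera("side");look(c,["wax_pot"])
c=camera("scene");look(c,["wax_pot"])
E
```

```text
[0.44665981 0.38757305 0.00688974] 0.025240171239913525
wax_pot 0.74 [231. 203. 322. 293.] [0.4456 0.388 ] [ 2.9  1.  -2.9 -1.6]
wax_pot 0.73 [127. 244. 147. 261.] [0.4457 0.3806] [-0.2 -0.1  0.2  0.1]
wax_pot 0.68 [214. 290. 238. 313.] [0.441  0.3904] [ 1.6  1.4 -1.7 -1. ]
```

View pics/w5.png

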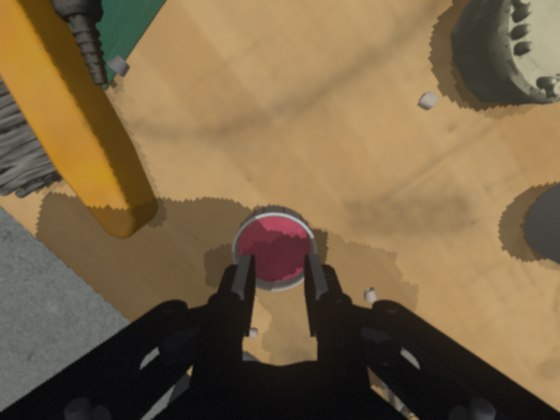

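The fingers slid over the pot's rim: the tips lie inside the pot outline at about (243,265) and (318,265), and the pot hasn't moved. I'll lift, open and go lower.

Request:
drive_tool([
  [[0, 0, 20], [0, 0, 0], 0.3],
  [[0, 0, 15], [0, 0, 0], 0.3],
  [[0, 0, 0], [0, 0, 0], 0.82],
  [[0, 0, 0], [0, 0, 0], 0.82],
  [[0, 0, 0], [0, 0, 0], 0.82],
  [[0, 0, 0], [0, 0, 0], 0.82],
  [[0, 0, -20], [0, 0, 0], 0.82],
  [[0, 0, -18], [0, 0, 0], 0.82],
])

```text
clock: 7.22
eef_pos: [0.4469, 0.3877, 0.0029]
tool_rot: [0.902, 0.433, 0.001, -0.0]
ft_force: [-0.3, 0.4, -1.4]
grip_width: 0.0698
grasp_force: 0.0
```

Request:
drive_tool([
  [[0, 0, -3], [0, 0, 0], 0.82],
  [[0, 0, -2], [0, 0, 0], 0.82],
  [[0, 0, 0], [0, 0, 0], 0.82],
])

```text
clock: 7.47
eef_pos: [0.446, 0.3869, -0.0023]
tool_rot: [0.902, 0.432, -0.001, 0.0]
ft_force: [0.1, -0.1, 0.4]
grip_width: 0.07
grasp_force: 0.0
```

Request:
drive_tool([
  [[0, 0, 0], [0, 0, 0], 0.6],
  [[0, 0, 0], [0, 0, 0], 0.4],
  [[0, 0, 0], [0, 0, 0], 0.4],
  [[0, 0, 0], [0, 0, 0], 0.4],
  [[0, 0, 0], [0, 0, 0], 0.4],
])

```text
clock: 7.88
eef_pos: [0.4468, 0.3876, -0.0011]
tool_rot: [0.902, 0.432, 0.001, -0.0]
ft_force: [0.3, -0.1, -0.6]
grip_width: 0.0342
grasp_force: 0.0
```

```bash
python3 - <<'E'
from h import *
o=get_obs();p=o["eef_pos"]
ims=[]
for n,h in(("scene",40),("side",40),("wrist",100)):
    c=camera(n);u=proj(c,p);print(n,u,proj(c,p+np.array([0,0,.03])))
    look(c,["wax_pot"])
    v=np.clip(u.astype(int),h,[560-h,420-h]);im=c["image"][v[1]-h:v[1]+h,v[0]-h:v[0]+h,::-1]
    ims.append(cv2.resize(im,(266,266),interpolation=cv2.INTER_CUBIC));
cv2.imwrite("pics/w6.png",np.hstack(ims))
E
```

```text
scene [225.63165731 303.59366578] [224.89476296 295.01814873]
wax_pot 0.74 [215. 291. 238. 313.] [0.4401 0.3904] [ 1.2  0.8 -1.3 -0.6]
side [136.02275504 256.27876493] [134.08364184 247.53075583]
wax_pot 0.56 [129. 247. 148. 262.] [0.4378 0.3767] [-0.3 -1.6  0.3  1.2]
wrist [278.87583203 244.19308938] [278.86212995 266.14303669]
wax_pot 0.74 [231. 206. 320. 298.] [0.4456 0.3888] [-0.3  0.3  0.3 -0.2]
```

View pics/w6.png

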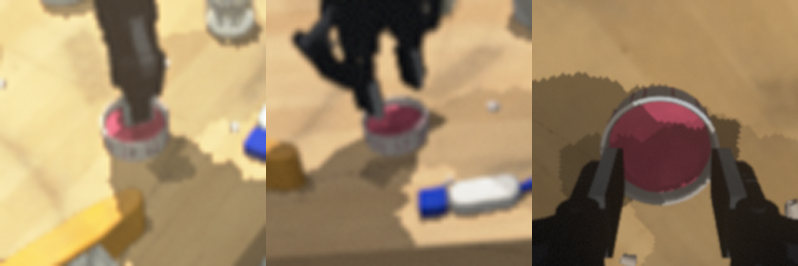

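Request:
drive_tool([
  [[0, 0, 20], [0, 0, 0], 0.4],
  [[0, 0, 20], [0, 0, 0], 0.8],
  [[0, 0, 0], [0, 0, 0], 0.8],
  [[0, 0, 0], [0, 0, 0], 0.8],
  [[0, 0, 0], [0, 0, 0], 0.8],
  [[0, 0, -20], [0, 0, 0], 0.8],
  [[0, 0, -20], [0, 0, 0], 0.8],
  [[0, 0, -2], [0, 0, 0], 0.8],
])

```text
clock: 8.85
eef_pos: [0.4433, 0.3846, -0.0084]
tool_rot: [0.902, 0.433, -0.004, 0.001]
ft_force: [-0.3, -0.7, -0.2]
grip_width: 0.0684
grasp_force: 0.0
```

Request:
drive_tool([
  [[0, 0, -2], [0, 0, 0], 0.8],
  [[0, 0, -2], [0, 0, 0], 0.8],
  [[0, 0, 0], [0, 0, 0], 0.8],
])

```text
clock: 9.1
eef_pos: [0.4467, 0.3875, -0.0075]
tool_rot: [0.902, 0.432, 0.0, -0.0]
ft_force: [0.2, -0.4, 0.2]
grip_width: 0.0686
grasp_force: 0.0
```

```bash
python3 - <<'E'
from h import *
o=get_obs();p=o["eef_pos"];print(p,o["joint_pos"],o["ft_force"])
ims=[]
for n,h in(("scene",40),("side",40),("wrist",100)):
    c=camera(n);u=proj(c,p)
    look(c,["wax_pot"])
    v=np.clip(u.astype(int),h,[560-h,420-h]);im=c["image"][v[1]-h:v[1]+h,v[0]-h:v[0]+h,::-1]
    ims.append(cv2.resize(im,(266,266),interpolation=cv2.INTER_CUBIC));
cv2.imwrite("pics/w7.png",np.hstack(ims))
E
```

```text
[ 0.44665648  0.38748776 -0.0074866 ] [ 7.14569331e-01  5.75260395e-01 -4.65482115e-02  9.48694266e-01
  2.44261441e-05  2.96164098e+00] [ 0.21116679 -0.38302252  0.22021819]
wax_pot 0.49 [217. 292. 236. 313.] [0.4381 0.3922] [-0.4  0.7  0.4 -0.6]
wax_pot 0.72 [127. 243. 146. 261.] [0.4477 0.3827] [-0.3  0.3  0.3 -0.2]
wax_pot 0.65 [226. 211. 323. 304.] [0.445  0.3885] [ 2.3 -1.  -2.3  0.9]
```

View pics/w7.png

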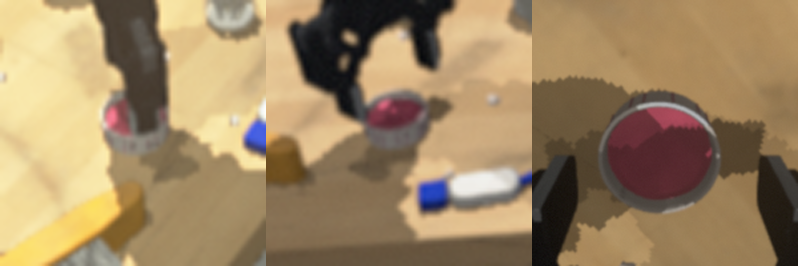

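Side view: the tips (crop (350,115) and (430,65)) still sit around rim height although TCP reads −7 mm. The open fingers stand farther back than I assumed, so I'll descend further while watching the force.

Request:
drive_tool([
  [[0, 0, -3], [0, 0, 0], 0.8],
  [[0, 0, -3], [0, 0, 0], 0.8],
  [[0, 0, 0], [0, 0, 0], 0.8],
])

```text
clock: 9.65
eef_pos: [0.446, 0.3869, -0.0144]
tool_rot: [0.902, 0.432, -0.001, 0.0]
ft_force: [-0.4, 0.6, -0.6]
grip_width: 0.0685
grasp_force: 0.0
```

Request:
drive_tool([
  [[0, 0, -3], [0, 0, 0], 0.8],
  [[0, 0, -3], [0, 0, 0], 0.8],
  [[0, 0, 0], [0, 0, 0], 0.8],
])

```text
clock: 9.9
eef_pos: [0.4459, 0.3869, -0.0206]
tool_rot: [0.902, 0.432, -0.001, 0.0]
ft_force: [0.5, 0.0, 0.0]
grip_width: 0.0682
grasp_force: 0.0
```

```bash
python3 - <<'E'
from h import *
o=get_obs();p=o["eef_pos"];print(p,o["ft_force"])
c=camera("wrist");print(c["K"][0,0],(-c["view"][:3,:3].T@c["view"][:3,3]-p).round(4))
cv2.imwrite("pics/w8.png",c["image"][150:400,100:460,::-1])
h=40;c=camera("side");u=proj(c,p).astype(int);cv2.imwrite("pics/w9.png",cv2.resize(c["image"][u[1]-h:u[1]+h,u[0]-h:u[0]+h,::-1],None,fx=4,fy=4))
for z in(0,.01,.02,.03,.04):
    w=np.array([np.cos(-.674),np.sin(-.674),0])*.034
    print(z,[((proj(c,[p[0],p[1],z]+s*w)-u+h)*4).round() for s in(1,-1)])
E
```

```text
[ 0.44593363  0.38686032 -0.02055823] [0.49206334 0.02335126 0.02510635]
301.46824020981694 [0.0483 0.0597 0.1777]
0 [array([194., 109.]), array([118., 166.])]
0.01 [array([192.,  97.]), array([115., 154.])]
0.02 [array([190.,  86.]), array([112., 142.])]
0.03 [array([187.,  74.]), array([109., 130.])]
0.04 [array([185.,  62.]), array([106., 118.])]
```

View pics/w9.png

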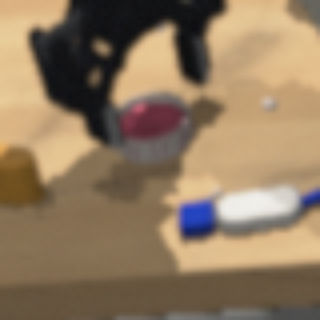

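The tips show at crop (105,143) and (203,83), which puts them at about z = 20 mm. So they sit roughly 40 mm behind the reported TCP. Continuing down under force watch.

Request:
drive_tool([
  [[0, 0, -4], [0, 0, 0], 0.8],
  [[0, 0, -4], [0, 0, 0], 0.8],
  [[0, 0, 0], [0, 0, 0], 0.8],
])

```text
clock: 10.25
eef_pos: [0.4459, 0.3868, -0.0287]
tool_rot: [0.902, 0.433, -0.001, 0.0]
ft_force: [0.9, 0.0, 0.9]
grip_width: 0.0681
grasp_force: 0.0
```

Request:
drive_tool([
  [[0, 0, -2], [0, 0, 0], 0.8],
  [[0, 0, -2], [0, 0, 0], 0.8],
  [[0, 0, 0], [0, 0, 0], 0.8],
])

```text
clock: 10.5
eef_pos: [0.4462, 0.3871, -0.0321]
tool_rot: [0.902, 0.432, -0.0, 0.0]
ft_force: [0.8, -0.4, 0.4]
grip_width: 0.0684
grasp_force: 0.0
```

Request:
drive_tool([
  [[0, 0, 0], [0, 0, 0], 0.6],
  [[0, 0, 0], [0, 0, 0], 0.4],
  [[0, 0, 0], [0, 0, 0], 0.4],
  [[0, 0, 0], [0, 0, 0], 0.4],
  [[0, 0, 0], [0, 0, 0], 0.4],
])

```text
clock: 10.92
eef_pos: [0.4469, 0.3877, -0.031]
tool_rot: [0.902, 0.433, 0.001, -0.0]
ft_force: [0.5, 0.9, 3.5]
grip_width: 0.0478
grasp_force: 62.0
```

Gripped at 62 N. So the true tips sit about 32 mm above the reported TCP, and I'll use −31 mm as the pot's table reference. Lift and carry to C1.

Request:
drive_tool([
  [[0, 0, 20], [0, 0, 0], 0.4],
  [[0, 0, 35], [0, 0, 0], 0.4],
  [[0, 0, 35], [0, 0, 0], 0.4],
  [[0, 0, 35], [0, 0, 0], 0.4],
  [[0, 0, 25], [0, 0, 0], 0.4],
  [[10, -26, 0], [0, 0, 0], 0.4],
  [[15, -38, 0], [0, 0, 0], 0.4],
  [[15, -38, 0], [0, 0, 0], 0.4],
])

```text
clock: 11.58
eef_pos: [0.4865, 0.2853, 0.1187]
tool_rot: [0.901, 0.434, 0.001, 0.0]
ft_force: [0.5, 0.3, -0.9]
grip_width: 0.0478
grasp_force: 62.0
```

Request:
drive_tool([
  [[15, -38, 0], [0, 0, 0], 0.4],
  [[15, -38, 0], [0, 0, 0], 0.4],
  [[15, -38, 0], [0, 0, 0], 0.4],
  [[15, -38, 0], [0, 0, 0], 0.4],
  [[15, -38, 0], [0, 0, 0], 0.4],
  [[15, -38, 0], [0, 0, 0], 0.4],
  [[15, -38, 0], [0, 0, 0], 0.4],
  [[15, -38, 0], [0, 0, 0], 0.4],
])

```text
clock: 12.25
eef_pos: [0.6064, -0.0207, 0.1179]
tool_rot: [0.902, 0.432, -0.0, -0.0]
ft_force: [1.0, 0.2, -1.1]
grip_width: 0.0477
grasp_force: 62.0
```

Request:
drive_tool([
  [[15, -38, 0], [0, 0, 0], 0.4],
  [[15, -38, 0], [0, 0, 0], 0.4],
  [[15, -38, 0], [0, 0, 0], 0.4],
  [[0, 0, 0], [0, 0, 0], 0.4],
  [[0, 0, 0], [0, 0, 0], 0.4],
  [[0, 0, 0], [0, 0, 0], 0.4],
])

```text
clock: 12.75
eef_pos: [0.6507, -0.1326, 0.1173]
tool_rot: [0.902, 0.432, -0.001, -0.001]
ft_force: [-1.1, -0.5, -0.5]
grip_width: 0.0479
grasp_force: 62.1
```

```bash
python3 - <<'E'
from h import *
o=get_obs();print(o["eef_pos"],o["joint_pos"],o["grip_width"])
c=camera("wrist");save(c,"w10.png");print(*circles(c),sep="\n")
E
```

```text
[ 0.65069554 -0.13263228  0.1173232 ] [-2.01344513e-01  6.11572205e-01  3.67908462e-01  1.32922910e+00
  5.23695409e-04  2.04646171e+00] 0.04794180595786533
(array([ 0.5521, -0.2773]), np.float64(0.0253), array([291., 348.]))
(array([ 0.5092, -0.2254]), np.float64(0.0226), array([233., 339.]))
(array([ 0.6635, -0.1438]), np.float64(0.0232), array([297., 201.]))
```

View pics/w10.png

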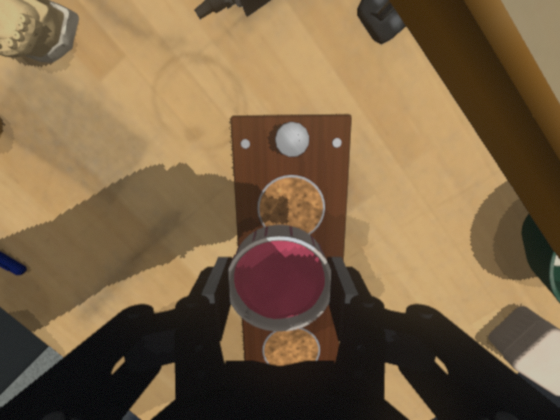

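```bash
python3 - <<'E'
from h import *
c=camera("wrist")
print(at(c,(291.5,206.5),.012),at(c,(291,352),.012),proj(c,(.654,-.145,.012)))
b=[s for s in silhouettes("wax_pot",c)][0]["bbox"];print(b)
for z in(.13,.14,.15,.16):
    x,r=fit("wax_pot",[(c,b)],(.65,-.13),z);print(z,x.round(4),r.round(1))
E
```

```text
[ 0.656941   -0.14352964  0.012     ] [ 0.54905032 -0.28034181  0.012     ] [290.06488325 209.42450227]
[227.6, 223.3, 330.7, 331.5]
0.13 [ 0.6464 -0.1381] [  5.    1.4  -4.7 -10.5]
0.14 [ 0.6486 -0.1353] [ 1.6  1.3 -1.6 -4.2]
0.15 [ 0.6515 -0.1316] [-2.4 -0.8  2.3  1.3]
0.16 [ 0.6537 -0.1286] [-7.2 -1.2  6.4  9.4]
```

C1 is confirmed at (.655,-.1445) and the pot is centred on the TCP. Lowering and releasing.

Request:
drive_tool([
  [[4, -12, -20], [0, 0, 0], 0.4],
  [[0, 0, -35], [0, 0, 0], 0.4],
  [[0, 0, -35], [0, 0, 0], 0.4],
  [[0, 0, -25], [0, 0, 0], 0.4],
  [[0, 0, -13], [0, 0, 0], 0.4],
  [[0, 0, -5], [0, 0, 0], 0.4],
  [[0, 0, -2], [0, 0, 0], 0.4],
  [[0, 0, 0], [0, 0, 0], 0.4],
])

```text
clock: 13.57
eef_pos: [0.656, -0.1438, -0.0159]
tool_rot: [0.901, 0.433, 0.0, 0.0]
ft_force: [0.5, -0.8, -0.7]
grip_width: 0.048
grasp_force: 62.1
```

Request:
drive_tool([
  [[0, 0, -2], [0, 0, 0], 0.4],
  [[0, 0, -1], [0, 0, 0], 0.4],
  [[0, 0, 0], [0, 0, 0], 0.4],
  [[0, 0, 0], [0, 0, 0], 0.75],
  [[0, 0, 0], [0, 0, 0], 0.75],
  [[0, 0, 0], [0, 0, 0], 0.75],
  [[0, 0, 20], [0, 0, 0], 0.75],
  [[0, 0, 30], [0, 0, 0], 0.75],
])

```text
clock: 14.23
eef_pos: [0.6521, -0.144, 0.0268]
tool_rot: [0.902, 0.432, -0.003, -0.003]
ft_force: [0.4, 0.5, 0.6]
grip_width: 0.0638
grasp_force: 0.0
```

Request:
drive_tool([
  [[0, 0, 35], [0, 0, 0], 0.75],
  [[0, 0, 40], [0, 0, 0], 0.75],
  [[0, 0, 30], [0, 0, 0], 0.75],
  [[-20, 35, 0], [0, 0, 0], 0.75],
  [[-20, 36, 0], [0, 0, 0], 0.75],
  [[-20, 36, 0], [0, 0, 0], 0.75],
  [[-20, 36, 0], [0, 0, 0], 0.75],
  [[-20, 36, 0], [0, 0, 0], 0.75],
])

```text
clock: 14.9
eef_pos: [0.5544, 0.0355, 0.1357]
tool_rot: [0.902, 0.432, 0.0, 0.0]
ft_force: [0.9, 1.4, 0.1]
grip_width: 0.0642
grasp_force: 0.0
```

Request:
drive_tool([
  [[-20, 36, 0], [0, 0, 0], 0.75],
  [[-20, 36, 0], [0, 0, 0], 0.75],
  [[-20, 36, 0], [0, 0, 0], 0.75],
  [[-20, 36, 0], [0, 0, 0], 0.75],
  [[-18, 36, 0], [0, 0, 0], 0.75],
  [[0, 26, 0], [0, 0, 0], 0.75],
  [[0, 0, 0], [0, 0, 0], 0.75],
  [[0, 0, 0], [0, 0, 0], 0.75],
])

```text
clock: 15.57
eef_pos: [0.4572, 0.2417, 0.1356]
tool_rot: [0.901, 0.434, 0.0, 0.0]
ft_force: [-0.6, -0.8, 0.4]
grip_width: 0.0637
grasp_force: 0.0
```

```bash
python3 - <<'E'
from h import *
o=get_obs();print(o["eef_pos"])
c=camera("wrist");look(c,["bur_jar"])
c=camera("scene");look(c,["wax_pot"],.012,{"wax_pot":(.655,-.144)})
E
```

```text
[0.45723179 0.24167293 0.13564721]
bur_jar 0.77 [254. 170. 298. 221.] [0.4579 0.2461] [-0.2  0.1  0.2 -0.1]
```

Request:
drive_tool([
  [[0, 4, -30], [0, 0, 0], 0.75],
  [[0, 0, -35], [0, 0, 0], 0.75],
  [[0, 0, -35], [0, 0, 0], 0.75],
  [[0, 0, -30], [0, 0, 0], 0.75],
  [[0, 0, -20], [0, 0, 0], 0.75],
  [[0, 0, -10], [0, 0, 0], 0.75],
  [[0, 0, 0], [0, 0, 0], 0.6],
  [[0, 0, 0], [0, 0, 0], 0.35],
])

```text
clock: 16.43
eef_pos: [0.4577, 0.2437, -0.0245]
tool_rot: [0.902, 0.432, -0.0, -0.0]
ft_force: [0.9, -0.1, -0.3]
grip_width: 0.0411
grasp_force: 8.7
```

Request:
drive_tool([
  [[0, 0, 0], [0, 0, 0], 0.35],
  [[0, 0, 0], [0, 0, 0], 0.35],
  [[0, 0, 0], [0, 0, 0], 0.35],
  [[0, 0, 0], [0, 0, 0], 0.35],
])

```text
clock: 16.77
eef_pos: [0.4582, 0.2447, -0.0237]
tool_rot: [0.902, 0.433, 0.001, -0.0]
ft_force: [-0.4, 0.7, -0.6]
grip_width: 0.0395
grasp_force: 60.4
```

Request:
drive_tool([
  [[0, 0, 20], [0, 0, 0], 0.35],
  [[0, 0, 35], [0, 0, 0], 0.35],
  [[0, 0, 35], [0, 0, 0], 0.35],
  [[0, 0, 35], [0, 0, 0], 0.35],
  [[0, 0, 25], [0, 0, 0], 0.35],
  [[12, -38, 0], [0, 0, 0], 0.35],
  [[12, -38, 0], [0, 0, 0], 0.35],
  [[12, -38, 0], [0, 0, 0], 0.35],
])

```text
clock: 17.43
eef_pos: [0.4941, 0.13, 0.1268]
tool_rot: [0.901, 0.434, 0.001, 0.0]
ft_force: [1.0, -0.3, -2.2]
grip_width: 0.0399
grasp_force: 61.0
```

Request:
drive_tool([
  [[12, -38, 0], [0, 0, 0], 0.35],
  [[12, -38, 0], [0, 0, 0], 0.35],
  [[12, -38, 0], [0, 0, 0], 0.35],
  [[12, -38, 0], [0, 0, 0], 0.35],
  [[12, -38, 0], [0, 0, 0], 0.35],
  [[12, -38, 0], [0, 0, 0], 0.35],
  [[12, -38, 0], [0, 0, 0], 0.35],
  [[12, -38, 0], [0, 0, 0], 0.35],
])

```text
clock: 18.1
eef_pos: [0.5897, -0.1756, 0.1258]
tool_rot: [0.902, 0.433, 0.0, 0.0]
ft_force: [0.2, 0.6, -2.2]
grip_width: 0.0397
grasp_force: 61.0
```

Request:
drive_tool([
  [[12, -38, 0], [0, 0, 0], 0.35],
  [[0, 0, 0], [0, 0, 0], 0.35],
  [[0, 0, 0], [0, 0, 0], 0.35],
  [[0, 0, 0], [0, 0, 0], 0.35],
])

```text
clock: 18.43
eef_pos: [0.6009, -0.2114, 0.125]
tool_rot: [0.902, 0.432, -0.0, -0.001]
ft_force: [-0.2, -0.7, -1.4]
grip_width: 0.0396
grasp_force: 61.3
```

```bash
python3 - <<'E'
from h import *
o=get_obs();print(o["eef_pos"])
c=camera("wrist");save(c,"w11.png");look(c,["wax_pot"],.012,{"wax_pot":(.655,-.144)});look(c,["bur_jar"],.15,{"bur_jar":(.602,-.212)})
E
```

```text
[ 0.60093632 -0.21143749  0.12500395]
wax_pot 0.65 [250.  71. 315. 135.] [ 0.659  -0.1448] [ 2.6  0.3 -2.6 -0.4]
bur_jar 0.68 [235. 223. 327. 336.] [ 0.6038 -0.2101] [-3.6 -1.8  3.5  3.3]
```

View pics/w11.png

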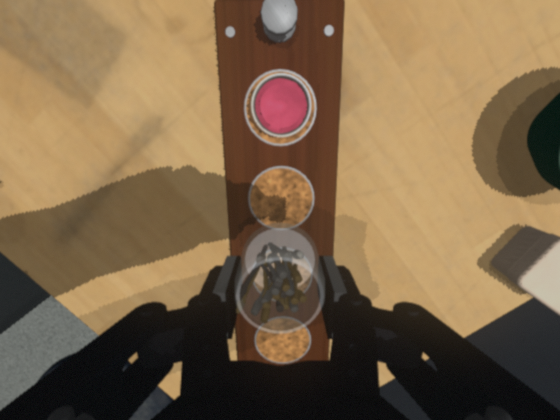

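The wax pot is centred on C1 at (281,106), and the jar is held above C2 (circle at (282,197)). Lower, release, and go on to amber.

Request:
drive_tool([
  [[1, 0, -30], [0, 0, 0], 0.35],
  [[0, 0, -35], [0, 0, 0], 0.35],
  [[0, 0, -35], [0, 0, 0], 0.35],
  [[0, 0, -20], [0, 0, 0], 0.35],
  [[0, 0, -10], [0, 0, 0], 0.35],
  [[0, 0, -4], [0, 0, 0], 0.35],
  [[0, 0, -2], [0, 0, 0], 0.35],
  [[0, 0, 0], [0, 0, 0], 0.35],
])

```text
clock: 19.25
eef_pos: [0.6038, -0.2116, -0.0092]
tool_rot: [0.901, 0.433, 0.001, 0.001]
ft_force: [-0.1, 0.6, -1.3]
grip_width: 0.039
grasp_force: 61.2
```

Request:
drive_tool([
  [[0, 0, 0], [0, 0, 0], 0.7],
  [[0, 0, 0], [0, 0, 0], 0.7],
  [[0, 0, 0], [0, 0, 0], 0.7],
  [[0, 0, 20], [0, 0, 0], 0.7],
  [[0, 0, 35], [0, 0, 0], 0.7],
  [[0, 0, 40], [0, 0, 0], 0.75],
  [[0, 0, 40], [0, 0, 0], 0.75],
  [[0, 0, 40], [0, 0, 0], 0.75],
])

```text
clock: 19.92
eef_pos: [0.6024, -0.2118, 0.1672]
tool_rot: [0.902, 0.432, 0.0, 0.0]
ft_force: [1.2, -0.3, -0.9]
grip_width: 0.0641
grasp_force: 0.0
```

Request:
drive_tool([
  [[-15, 39, 0], [0, 0, 0], 0.75],
  [[-15, 39, 0], [0, 0, 0], 0.75],
  [[-15, 39, 0], [0, 0, 0], 0.75],
  [[-15, 39, 0], [0, 0, 0], 0.75],
  [[-15, 39, 0], [0, 0, 0], 0.75],
  [[-15, 39, 0], [0, 0, 0], 0.75],
  [[-15, 39, 0], [0, 0, 0], 0.75],
  [[-15, 38, 0], [0, 0, 0], 0.75],
])

```text
clock: 20.58
eef_pos: [0.4822, 0.1002, 0.1656]
tool_rot: [0.902, 0.432, 0.001, 0.0]
ft_force: [1.0, 0.2, 0.0]
grip_width: 0.0636
grasp_force: 0.0
```

Request:
drive_tool([
  [[0, 0, 0], [0, 0, 0], 0.75],
  [[0, 0, 0], [0, 0, 0], 0.75],
  [[0, 0, 0], [0, 0, 0], 0.75],
])

```text
clock: 20.83
eef_pos: [0.4833, 0.0985, 0.1652]
tool_rot: [0.901, 0.433, 0.001, 0.0]
ft_force: [-0.4, -0.1, -0.2]
grip_width: 0.0642
grasp_force: 0.0
```

```bash
python3 - <<'E'
from h import *
o=get_obs();print(o["eef_pos"])
c=camera("wrist");save(c,"w12.png");look(c,["amber_bottle"])
c=camera("scene");look(c,["bur_jar"],.012,{"bur_jar":(.602,-.212)});look(c,["wax_pot"],.012,{"wax_pot":(.655,-.144)})
E
```

```text
[0.48330187 0.09853112 0.16517414]
amber_bottle 0.77 [254. 173. 298. 223.] [0.4808 0.0989] [ 1.  -1.7 -1.   0.9]
wax_pot 0.66 [261. 177. 276. 186.] [ 0.6474 -0.1385] [ 0.8 -1.3 -0.8  1.2]
```

Request:
drive_tool([
  [[-2, 0, -30], [0, 0, 0], 0.75],
  [[0, 0, -35], [0, 0, 0], 0.75],
  [[0, 0, -35], [0, 0, 0], 0.75],
  [[0, 0, -35], [0, 0, 0], 0.75],
  [[0, 0, -20], [0, 0, 0], 0.75],
  [[0, 0, -12], [0, 0, 0], 0.75],
  [[0, 0, 0], [0, 0, 0], 0.6],
  [[0, 0, 0], [0, 0, 0], 0.35],
])

```text
clock: 21.75
eef_pos: [0.4803, 0.0977, -0.0032]
tool_rot: [0.902, 0.432, -0.001, -0.0]
ft_force: [-0.5, 1.6, 0.9]
grip_width: 0.0407
grasp_force: 1.5
```

Request:
drive_tool([
  [[0, 0, 0], [0, 0, 0], 0.35],
  [[0, 0, 0], [0, 0, 0], 0.35],
  [[0, 0, 0], [0, 0, 0], 0.35],
  [[0, 0, 0], [0, 0, 0], 0.35],
])

```text
clock: 22.08
eef_pos: [0.4816, 0.0986, -0.0018]
tool_rot: [0.902, 0.432, 0.001, 0.0]
ft_force: [0.3, -1.3, -0.6]
grip_width: 0.0391
grasp_force: 60.2
```

Request:
drive_tool([
  [[0, 0, 20], [0, 0, 0], 0.35],
  [[0, 0, 35], [0, 0, 0], 0.35],
  [[0, 0, 35], [0, 0, 0], 0.35],
  [[0, 0, 30], [0, 0, 0], 0.35],
  [[0, 0, 20], [0, 0, 0], 0.35],
  [[6.5, -37.5, 0], [0, 0, 0], 0.35],
  [[7, -38, 0], [0, 0, 0], 0.35],
  [[7, -38, 0], [0, 0, 0], 0.35],
])

```text
clock: 22.75
eef_pos: [0.502, -0.0155, 0.1388]
tool_rot: [0.901, 0.434, 0.001, 0.001]
ft_force: [0.6, -0.0, -0.9]
grip_width: 0.0392
grasp_force: 60.7
```

Request:
drive_tool([
  [[7, -38, 0], [0, 0, 0], 0.35],
  [[7, -38, 0], [0, 0, 0], 0.35],
  [[7, -38, 0], [0, 0, 0], 0.35],
  [[7, -38, 0], [0, 0, 0], 0.35],
  [[7, -38, 0], [0, 0, 0], 0.35],
  [[6, -37, 0], [0, 0, 0], 0.35],
  [[6, -37, 0], [0, 0, 0], 0.35],
  [[0, 0, 0], [0, 0, 0], 0.35],
])

```text
clock: 23.42
eef_pos: [0.5487, -0.2861, 0.137]
tool_rot: [0.903, 0.429, -0.0, 0.002]
ft_force: [0.1, 0.6, -1.3]
grip_width: 0.0389
grasp_force: 60.9
```

Request:
drive_tool([
  [[0, 0, 0], [0, 0, 0], 0.35],
  [[0, 0, 0], [0, 0, 0], 0.35],
  [[0, 0, 0], [0, 0, 0], 0.35],
])

```text
clock: 23.67
eef_pos: [0.5481, -0.2778, 0.1375]
tool_rot: [0.901, 0.433, -0.0, -0.0]
ft_force: [-0.0, 0.1, -0.9]
grip_width: 0.0388
grasp_force: 60.9
```

```bash
python3 - <<'E'
from h import *
o=get_obs();print(o["eef_pos"],o["grip_width"])
c=camera("wrist");save(c,"w13.png");X={"wax_pot":(.655,-.144),"bur_jar":(.602,-.212)};look(c,X,.012,X)
print([proj(c,p).round() for p in((.655,-.1445,.012),(.6025,-.212,.012),(.549,-.279,.012))])
E
```

```text
[ 0.54808049 -0.2777514   0.13748662] 0.038846687801054755
wax_pot 0.97 [249.   0. 313.  33.] [ 0.6394 -0.1669] [ 1.7 -1.7 -1.6 37.2]
bur_jar 0.59 [257.  75. 309. 132.] [ 0.6059 -0.2115] [ 0.6  0.9 -0.6 -1.3]
[array([279.,   5.]), array([280., 109.]), array([280., 197.])]
```

View pics/w13.png

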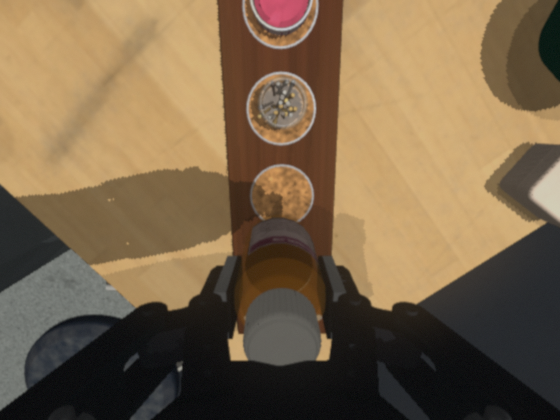

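Amber is above C3 (circle at (282,195)) and the bur jar is centred on C2 (281,107). Lower, release, lift, then yaw over towards the white bottle.

Request:
drive_tool([
  [[2, -1, -30], [0, 0, 0], 0.35],
  [[0, 0, -35], [0, 0, 0], 0.35],
  [[0, 0, -30], [0, 0, 0], 0.35],
  [[0, 0, -18], [0, 0, 0], 0.35],
  [[0, 0, -8], [0, 0, 0], 0.35],
  [[0, 0, -3], [0, 0, 0], 0.35],
  [[0, 0, -2], [0, 0, 0], 0.35],
  [[0, 0, 0], [0, 0, 0], 0.35],
])

```text
clock: 24.48
eef_pos: [0.5514, -0.2802, 0.0127]
tool_rot: [0.902, 0.433, 0.001, 0.001]
ft_force: [0.6, 0.6, -0.4]
grip_width: 0.0392
grasp_force: 60.9
```

Request:
drive_tool([
  [[0, 0, 0], [0, 0, 0], 0.7],
  [[0, 0, 0], [0, 0, 0], 0.7],
  [[0, 0, 0], [0, 0, 0], 0.7],
  [[0, 0, 20], [0, 0, 0], 0.7],
  [[0, 0, 35], [0, 0, 0], 0.7],
  [[0, 0, 40], [0, 0, 0], 0.8],
  [[0, 0, 40], [0, 0, 0], 0.8],
  [[0, 0, 10], [0, 0, 0], 0.8],
])

```text
clock: 25.15
eef_pos: [0.5539, -0.2819, 0.1652]
tool_rot: [0.902, 0.432, 0.004, 0.005]
ft_force: [0.7, -0.4, -0.0]
grip_width: 0.0684
grasp_force: 0.0
```

Request:
drive_tool([
  [[-1, 24, 5], [0, 0, 7], 0.8],
  [[-1, 24, 5], [0, 0, 7], 0.8],
  [[-1, 24, 5], [0, 0, 7], 0.8],
  [[-1, 24, 5], [0, 0, 7], 0.8],
  [[-1, 24, 5], [0, 0, 7], 0.8],
  [[-1, 24, 5], [0, 0, 7], 0.8],
  [[-1, 24, 5], [0, 0, 7], 0.8],
  [[-1, 24, 5], [0, 0, 7], 0.8],
])

```text
clock: 25.82
eef_pos: [0.5424, -0.087, 0.1974]
tool_rot: [0.591, 0.807, 0.0, 0.001]
ft_force: [0.8, 0.0, 1.1]
grip_width: 0.0684
grasp_force: 0.0
```

Request:
drive_tool([
  [[-1, 24, 5], [0, 0, 7], 0.8],
  [[-1, 24, 5], [0, 0, 7], 0.8],
  [[-2, 24, 5], [0, 0, 7], 0.8],
  [[-2, 24, 5], [0, 0, 7], 0.8],
  [[-2, 24, 5], [0, 0, 7], 0.8],
  [[-2, 24, 5], [0, 0, 7], 0.8],
  [[-2, 24, 5], [0, 0, 7], 0.8],
  [[-2, 24, 5], [0, 0, 7], 0.8],
])

```text
clock: 26.48
eef_pos: [0.5283, 0.1052, 0.2374]
tool_rot: [0.143, 0.99, 0.0, 0.001]
ft_force: [0.0, -0.3, 0.5]
grip_width: 0.068
grasp_force: 0.0
```

Request:
drive_tool([
  [[-2, 24, 5], [0, 0, 7], 0.8],
  [[-2, 24, 5], [0, 0, 7], 0.8],
  [[-2, 24, 5], [0, 0, 7], 0.8],
  [[-2, 24, 5], [0, 0, 7], 0.8],
  [[-2, 24, 0], [0, 0, 7], 0.8],
  [[0, 20, 0], [0, 0, 7], 0.8],
  [[0, 0, 0], [0, 0, 0], 0.8],
  [[0, 0, 0], [0, 0, 0], 0.8],
])

```text
clock: 27.15
eef_pos: [0.5181, 0.2449, 0.2566]
tool_rot: [-0.219, 0.976, -0.0, 0.0]
ft_force: [0.0, -0.1, 0.4]
grip_width: 0.0685
grasp_force: 0.0
```

```bash
python3 - <<'E'
from h import *
from scipy.spatial.transform import Rotation as Ro
o=get_obs();print(o["clock"],o["eef_pos"],o["joint_pos"].round(3),Ro.from_quat(o["tool_rot"]).as_matrix().round(3))
c=camera("wrist");look(c,["white_bottle","green_model","tooth_model"])
c=camera("scene");look(c,["white_bottle"]);X={"wax_pot":(.655,-.144),"bur_jar":(.602,-.212),"amber_bottle":(.55,-.279)};look(c,X,.012,X)
E
```

```text
27.15 [0.51814837 0.24486017 0.25662874] [ 0.442  0.376  0.35   1.544 -0.     0.   ] [[-0.904 -0.427  0.001]
 [-0.427  0.904 -0.   ]
 [-0.001 -0.    -1.   ]]
white_bottle 0.74 [260. 214. 297. 270.] [0.6    0.2824] [-1.8  0.3  1.8 -0.2]
green_model 0.83 [318. 251. 356. 297.] [0.619  0.3853] [-6.2 -2.   1.9  2.6]
green_model 0.7 [148. 158. 201. 195.] [0.5836 0.1183] [-1.1 -3.7  1.5  9.3]
tooth_model 0.92 [153. 158. 201. 195.] [0.5808 0.1185] [-0.9 -3.6  1.1  4.2]
tooth_model 0.3 [260. 213. 294. 272.] [0.6152 0.287 ] [-1.4  9.   1.4 -2.9]
wax_pot 0.5 [260. 173. 276. 188.] [ 0.6512 -0.142 ] [ 1.4  2.3 -1.4 -1.4]
bur_jar 0.69 [283. 170. 294. 182.] [ 0.5972 -0.1968] [ 0.  -1.1 -0.   1. ]
amber_bottle 0.66 [303. 153. 319. 175.] [ 0.5529 -0.2843] [ 2.4 -1.7 -2.1  1.5]
```

The white bottle fits at (.600,.283), exactly radial to the tool. I'll tilt 45° outward while moving to the pre-grasp.

Request:
drive_tool([
  [[5, 2, -20], [2.75, -5.81, 0], 0.9],
  [[5, 2, -20], [2.75, -5.81, 0], 0.9],
  [[5, 3, -20], [2.75, -5.81, 0], 0.9],
  [[5, 3, -20], [2.75, -5.81, 0], 0.9],
  [[6, 2, -20], [2.75, -5.81, 0], 0.9],
  [[6, 2, -20], [2.75, -5.81, 0], 0.9],
  [[6, 3, -20], [2.75, -5.81, 0], 0.9],
  [[0, 0, -8], [0, 0, 0], 0.9],
])

```text
clock: 28.27
eef_pos: [0.5448, 0.2555, 0.1238]
tool_rot: [-0.208, 0.929, 0.068, 0.299]
ft_force: [-1.5, -0.8, -0.9]
grip_width: 0.0771
grasp_force: 0.0
```

Request:
drive_tool([
  [[0, 0, 0], [0, 0, 0], 0.9],
  [[0, 0, 0], [0, 0, 0], 0.9],
])

```text
clock: 28.43
eef_pos: [0.5539, 0.26, 0.1332]
tool_rot: [-0.208, 0.927, 0.069, 0.305]
ft_force: [0.3, -0.5, 1.7]
grip_width: 0.0767
grasp_force: 0.0
```

```bash
python3 - <<'E'
from h import *
from scipy.spatial.transform import Rotation as Ro
o=get_obs();R=Ro.from_quat(o["tool_rot"]).as_matrix();p=o["eef_pos"];print(p,o["joint_pos"].round(3),R.round(3))
G=np.array([.600,.283,.060]);print("go",(G+.051*R[:,2]-p)*1000, "y-offset",(G-p)@R[:,1])
c=camera("wrist");look(c,["white_bottle"]);print((-c["view"][:3,:3].T@c["view"][:3,3]).round(3))
save(c,"w14.png")
E
```

```text
[0.55390985 0.25995616 0.13319057] [ 0.437  0.09  -0.604  0.241  0.003 -0.002] [[-0.728 -0.427  0.537]
 [-0.343  0.904  0.254]
 [-0.594  0.001 -0.805]]
go [  73.45846822   35.98993361 -114.23169154] y-offset 0.001119668859231247
white_bottle 0.58 [253. 137. 308. 266.] [0.6011 0.2835] [-1.9  0.5  1.9 -0.4]
[0.404 0.189 0.231]
```

View pics/w14.png

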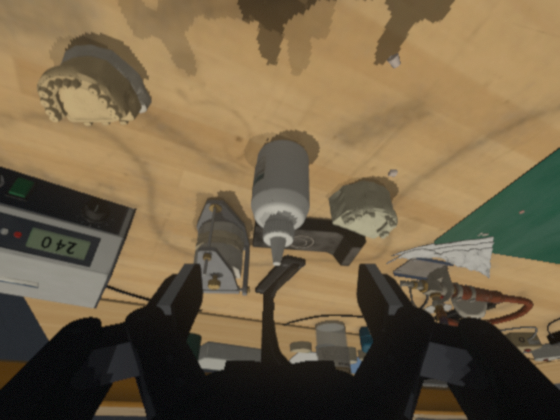

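The bottle is centred between the fingers: px (281,200), finger mid 280. The tilt reached only 36°, so I'll add 9°, drop a little, then slide in along the tool axis.

Request:
drive_tool([
  [[0, 0, -7], [1.25, -2.6, 0], 0.9],
  [[0, 0, -7], [1.25, -2.6, 0], 0.9],
  [[0, 0, -8], [1.2, -2.6, 0], 0.9],
  [[0, 0, 0], [0, 0, 0], 0.9],
  [[0, 0, 0], [0, 0, 0], 0.9],
])

```text
clock: 28.95
eef_pos: [0.5531, 0.2598, 0.11]
tool_rot: [-0.202, 0.902, 0.084, 0.373]
ft_force: [0.3, -0.4, 0.0]
grip_width: 0.0768
grasp_force: 0.0
```

Request:
drive_tool([
  [[10, 5, -11], [0, 0, 0], 0.9],
  [[10, 5, -11], [0, 0, 0], 0.9],
  [[10, 5, -11], [0, 0, 0], 0.9],
  [[10, 5, -11], [0, 0, 0], 0.9],
  [[0, 0, 0], [0, 0, 0], 0.9],
  [[0, 0, 0], [0, 0, 0], 0.9],
])

```text
clock: 29.45
eef_pos: [0.5949, 0.2806, 0.0675]
tool_rot: [-0.202, 0.901, 0.085, 0.374]
ft_force: [0.4, 0.0, 0.2]
grip_width: 0.0769
grasp_force: 0.0
```

```bash
python3 - <<'E'
from h import *
from scipy.spatial.transform import Rotation as Ro
o=get_obs();R=Ro.from_quat(o["tool_rot"]).as_matrix();p=o["eef_pos"];print(p,o["joint_pos"].round(3),R[:,2].round(3),o["ft_force"])
c=camera("wrist");look(c,["white_bottle"])
G=np.array([.600,.283,.060]);print("go",(G+.051*R[:,2]-p)*1000, "y-offset",(G-p)@R[:,1])
E
```

```text
[0.59491255 0.28060685 0.06749577] [ 0.44   0.293 -0.753 -0.264  0.002 -0.   ] [ 0.641  0.303 -0.705] [0.3562829  0.03288725 0.21100752]
white_bottle 0.75 [239. 141. 318. 332.] [0.6022 0.2837] [-1.6  0.2  1.5  4.4]
go [ 37.76469481  17.86864704 -43.46390266] y-offset -1.6793871146897823e-05
```

Request:
drive_tool([
  [[10, 4.5, -11], [0, 0, 0], 0.9],
  [[10, 4.5, -11], [0, 0, 0], 0.9],
  [[9, 4.5, -11], [0, 0, 0], 0.9],
  [[0, 0, 0], [0, 0, 0], 0.9],
])

```text
clock: 29.88
eef_pos: [0.6225, 0.2934, 0.0329]
tool_rot: [-0.202, 0.901, 0.084, 0.374]
ft_force: [-0.6, 0.1, 0.3]
grip_width: 0.0769
grasp_force: 0.0
```

Request:
drive_tool([
  [[5, 2, -5], [0, 0, 0], 0.9],
  [[5, 2, -5], [0, 0, 0], 0.9],
  [[0, 0, 0], [0, 0, 0], 0.9],
])

```text
clock: 30.13
eef_pos: [0.6321, 0.2972, 0.0232]
tool_rot: [-0.202, 0.901, 0.084, 0.374]
ft_force: [0.1, 0.4, -0.3]
grip_width: 0.0767
grasp_force: 0.0
```

Request:
drive_tool([
  [[0, 0, 0], [0, 0, 0], 0.7],
  [[0, 0, 0], [0, 0, 0], 0.5],
  [[0, 0, 0], [0, 0, 0], 0.45],
  [[0, 0, 0], [0, 0, 0], 0.45],
  [[0, 0, 0], [0, 0, 0], 0.45],
  [[0, 0, 0], [0, 0, 0], 0.45],
  [[0, 0, 0], [0, 0, 0], 0.45],
])

```text
clock: 30.72
eef_pos: [0.6319, 0.2973, 0.0237]
tool_rot: [-0.202, 0.901, 0.085, 0.374]
ft_force: [-1.9, -0.4, 4.6]
grip_width: 0.0511
grasp_force: 62.9
```

```bash
python3 - <<'E'
from h import *
for n in("wrist","scene","side"): c=camera(n);look(c,["white_bottle"])
E
```

```text
white_bottle 0.81 [225. 154. 333. 365.] [0.6072 0.2853] [-2.   6.5  1.8 80.1]
white_bottle 0.58 [191. 222. 213. 266.] [0.5962 0.2885] [ 0.5  1.7 -0.6 -1.2]
white_bottle 0.71 [341. 190. 354. 208.] [ 0.6189 -0.2171] [ -3.4 -19.5   2.6   1.6]
white_bottle 0.57 [168. 208. 188. 225.] [0.5837 0.2808] [ -0.3 -21.3   0.3   2. ]
```

Gripped. Lift and swing to C4 (eef target (.524,−.368), yaw −63.5°).

Request:
drive_tool([
  [[0, 0, 15], [0, 0, 0], 0.45],
  [[0, 0, 25], [0, 0, 0], 0.45],
  [[0, 0, 25], [0, 0, 0], 0.45],
  [[0, 0, 25], [0, 0, 0], 0.45],
  [[0, 0, 25], [0, 0, 0], 0.45],
  [[0, 0, 25], [0, 0, 0], 0.45],
  [[0, 0, 10], [0, 0, 0], 0.45],
  [[0, 0, 0], [0, 0, 0], 0.45],
])

```text
clock: 31.68
eef_pos: [0.6325, 0.2972, 0.1758]
tool_rot: [-0.202, 0.901, 0.084, 0.375]
ft_force: [0.1, 0.2, -0.7]
grip_width: 0.0512
grasp_force: 63.6
```

Request:
drive_tool([
  [[-6, -20, 0], [0, 0, -3], 0.45],
  [[-6, -30, 0], [0, 0, -4], 0.45],
  [[-6, -37, 0], [0, 0, -5], 0.45],
  [[-6, -37, 0], [0, 0, -5], 0.45],
  [[-6, -37, 0], [0, 0, -5], 0.45],
  [[-6, -37, 0], [0, 0, -5], 0.45],
  [[-6, -37, 0], [0, 0, -5], 0.45],
  [[-6, -37, 0], [0, 0, -5], 0.45],
])

```text
clock: 32.35
eef_pos: [0.5802, 0.0228, 0.1689]
tool_rot: [0.096, 0.92, -0.04, 0.378]
ft_force: [0.9, 0.1, -1.2]
grip_width: 0.051
grasp_force: 63.6
```

Request:
drive_tool([
  [[-6, -37, 0], [0, 0, -5], 0.45],
  [[-6, -37, 0], [0, 0, -5], 0.45],
  [[-6, -37, 0], [0, 0, -5], 0.45],
  [[-6, -37, 0], [0, 0, -5], 0.45],
  [[-6, -37, 0], [0, 0, -4], 0.45],
  [[-6, -37, 0], [0, 0, -2.5], 0.45],
  [[0, 0, 0], [0, 0, 0], 0.45],
  [[0, 0, 0], [0, 0, 0], 0.45],
])

```text
clock: 33.02
eef_pos: [0.5449, -0.1984, 0.1695]
tool_rot: [0.304, 0.873, -0.126, 0.359]
ft_force: [-0.0, -0.3, -2.5]
grip_width: 0.0511
grasp_force: 63.7
```

Request:
drive_tool([
  [[-4, -34, 0], [0, 0, 0], 0.45],
  [[-5, -35, 0], [0, 0, 0], 0.45],
  [[-4, -35, 0], [0, 0, 0], 0.45],
  [[-4, -35, 0], [0, 0, 0], 0.45],
  [[-4, -30, 0], [0, 0, 0], 0.45],
  [[0, 0, 0], [0, 0, 0], 0.45],
  [[0, 0, 0], [0, 0, 0], 0.45],
  [[0, 0, 0], [0, 0, 0], 0.45],
])

```text
clock: 33.68
eef_pos: [0.5257, -0.3643, 0.1705]
tool_rot: [0.302, 0.874, -0.124, 0.36]
ft_force: [0.7, 0.6, -2.4]
grip_width: 0.0516
grasp_force: 63.9
```

```bash
python3 - <<'E'
from h import *
from scipy.spatial.transform import Rotation as Ro
o=get_obs();R=Ro.from_quat(o["tool_rot"]).as_matrix();p=o["eef_pos"];print(p,R.round(3))
B=p-np.array([.0262,-.0216,.0237]);print("bottle",B)
S=camera("scene");D=camera("side");obs=[]
for c in(S,D):
    for s in silhouettes("white_bottle",c)[:2]:
        b=s["bbox"];print(s["conf"],b,(bb(c,"white_bottle",*B)-b).round(1))
for c in (S,D): print(bb(c,"white_bottle",*B).round(0))
c=camera("wrist");print(circles(c))
for s in silhouettes("amber_bottle",c)[:1]: print(s["bbox"],bb(c,"amber_bottle",.55,-.279,.012).round())
E
```

```text
[ 0.5256962  -0.36434284  0.1704902 ] [[-0.558  0.618  0.555]
 [ 0.439  0.786 -0.435]
 [-0.705  0.001 -0.71 ]]
bottle [ 0.4994962  -0.34274284  0.1467902 ]
0.72 [323.0, 120.3, 342.8, 145.3] [  3.1 -14.5   0.3  -3.3]
0.3 [245.5, 162.8, 361.1, 202.1] [ 80.6 -57.  -18.  -60.1]
0.68 [395.0, 167.9, 419.6, 190.2] [  1.6 -25.8   2.1  -1.4]
[326. 106. 343. 142.]
[397. 142. 422. 189.]
[(array([ 0.8169, -0.3866]), np.float64(0.0222), array([380., 206.])), (array([ 0.6062, -0.3079]), np.float64(0.0089), array([376.,  99.])), (array([ 0.6565, -0.169 ]), np.float64(0.0101), array([555.,  56.])), (array([ 0.543 , -0.2975]), np.float64(0.0141), array([353.,  42.])), (array([ 0.5009, -0.3488]), np.float64(0.0268), array([273.,  39.])), (array([ 0.5573, -0.2544]), np.float64(0.0079), array([417.,  24.])), (array([ 0.5991, -0.223 ]), np.float64(0.0197), array([467.,  38.]))]
[357.2, 12.6, 431.9, 136.4] [355.   8. 429. 136.]
```

Request:
drive_tool([
  [[-1.5, -3, -15], [0, 0, 0], 0.45],
  [[0, 0, -25], [0, 0, 0], 0.45],
  [[0, 0, -25], [0, 0, 0], 0.45],
  [[0, 0, -25], [0, 0, 0], 0.45],
  [[0, 0, -20], [0, 0, 0], 0.45],
  [[0, 0, -14], [0, 0, 0], 0.45],
  [[0, 0, -5], [0, 0, 0], 0.45],
  [[0, 0, 0], [0, 0, 0], 0.45],
])

```text
clock: 34.65
eef_pos: [0.5243, -0.368, 0.0419]
tool_rot: [0.302, 0.874, -0.124, 0.361]
ft_force: [0.1, -0.2, -1.6]
grip_width: 0.0514
grasp_force: 63.9
```

Request:
drive_tool([
  [[0, 0, -2], [0, 0, 0], 0.45],
  [[0, 0, -1], [0, 0, 0], 0.45],
  [[0, 0, 0], [0, 0, 0], 0.45],
])

```text
clock: 34.9
eef_pos: [0.5258, -0.3695, 0.0423]
tool_rot: [0.302, 0.872, -0.125, 0.363]
ft_force: [-0.6, 0.1, -2.3]
grip_width: 0.0512
grasp_force: 63.9
```

```bash
python3 - <<'E'
from h import *
o=get_obs();print(o["joint_pos"].round(3),o["eef_pos"],o["tool_rot"])
E
```

```text
[-0.581  0.336 -0.811 -0.363 -0.06   0.062] [ 0.52583178 -0.36950614  0.04229312] [ 0.30246742  0.87233043 -0.12512574  0.36317576]
```

Request:
drive_tool([
  [[-1, 1, -2], [0, 0, 0], 0.45],
  [[0, 0, -1], [0, 0, 0], 0.45],
  [[0, 0, 0], [0, 0, 0], 0.45],
  [[0, 0, 0], [0, 0, 0], 0.45],
])

```text
clock: 35.23
eef_pos: [0.5239, -0.3681, 0.038]
tool_rot: [0.303, 0.873, -0.125, 0.362]
ft_force: [-0.1, -0.2, -2.2]
grip_width: 0.0515
grasp_force: 63.9
```

Request:
drive_tool([
  [[0, 0, -1], [0, 0, 0], 0.45],
  [[0, 0, 0], [0, 0, 0], 0.45],
  [[0, 0, 0], [0, 0, 0], 0.45],
])

```text
clock: 35.48
eef_pos: [0.5239, -0.3681, 0.0367]
tool_rot: [0.303, 0.873, -0.125, 0.362]
ft_force: [-0.9, -0.3, -1.6]
grip_width: 0.0512
grasp_force: 63.9
```

Request:
drive_tool([
  [[0, 0, -1], [0, 0, 0], 0.45],
  [[0, 0, 0], [0, 0, 0], 0.45],
  [[0, 0, 0], [0, 0, 0], 0.55],
  [[0, 0, 0], [0, 0, 0], 0.65],
  [[0, 0, 0], [0, 0, 0], 0.74],
  [[0, 0, 0], [0, 0, 0], 0.74],
  [[0, 0, 0], [0, 0, 0], 0.74],
])

```text
clock: 36.07
eef_pos: [0.5244, -0.3684, 0.0364]
tool_rot: [0.303, 0.873, -0.125, 0.363]
ft_force: [-0.9, 0.2, 0.2]
grip_width: 0.063
grasp_force: 0.0
```

Request:
drive_tool([
  [[-5.5, 4.5, 7], [0, 0, 0], 0.74],
  [[-8, 6.5, 10.5], [0, 0, 0], 0.74],
  [[-11, 8.5, 14], [0, 0, 0], 0.74],
  [[-11, 8.5, 14], [0, 0, 0], 0.74],
  [[-11, 8.5, 14], [0, 0, 0], 0.74],
  [[-11, 8.5, 14], [0, 0, 0], 0.74],
  [[-11, 8.5, 14], [0, 0, 0], 0.74],
  [[-11, 8.5, 14], [0, 0, 0], 0.74],
])

```text
clock: 36.73
eef_pos: [0.4438, -0.3056, 0.1381]
tool_rot: [0.303, 0.873, -0.125, 0.362]
ft_force: [-0.5, -1.4, 1.3]
grip_width: 0.0627
grasp_force: 0.0
```

Request:
drive_tool([
  [[-11, 8.5, 14], [0, 0, 0], 0.74],
  [[-11, 8.5, 14], [0, 0, 0], 0.74],
  [[-5, 4, 7], [0, 0, 0], 0.74],
  [[0, 0, 0], [0, 0, 0], 0.74],
  [[0, 0, 0], [0, 0, 0], 0.74],
])

```text
clock: 37.15
eef_pos: [0.4179, -0.2853, 0.1735]
tool_rot: [0.302, 0.872, -0.125, 0.363]
ft_force: [-0.3, -1.4, 0.8]
grip_width: 0.063
grasp_force: 0.0
```

```bash
python3 - <<'E'
from h import *
print(get_obs()["eef_pos"])
P={"wax_pot":(.655,-.1445),"bur_jar":(.6025,-.212),"amber_bottle":(.55,-.279),"white_bottle":(.4975,-.346)}
for n in("scene","side","wrist"):
    c=camera(n);save(c,"end_"+n+".png");print(n);look(c,P,.012,P);look(c,["tooth_model","green_model"])
E
```

```text
[ 0.41789283 -0.28529371  0.17352635]
scene
bur_jar 0.54 [284. 168. 293. 184.] [ 0.5991 -0.1976] [-1.4  0.4  1.3 -0.5]
amber_bottle 0.5 [306. 154. 319. 175.] [ 0.5455 -0.2846] [ 0.7 -2.5 -0.7  1.8]
white_bottle 0.86 [322. 144. 340. 177.] [ 0.4914 -0.3273] [ 1.6  0.3 -1.4 -0.2]
tooth_model 0.67 [235. 216. 251. 236.] [0.574  0.1255] [-1.1 -1.3  1.1  0.9]
green_model 0.77 [158. 262. 182. 290.] [0.6111 0.4044] [-1.1 -0.4  1.2  0.3]
side
wax_pot 0.51 [315. 189. 332. 200.] [ 0.6495 -0.1523] [ 0.5 -1.6 -0.5  1.4]
bur_jar 0.5 [342. 189. 356. 212.] [ 0.5964 -0.2169] [-0.5  2.5  0.5 -1.9]
amber_bottle 0.33 [390. 200. 413. 230.] [ 0.4789 -0.3398] [ 3.2 -1.6 -2.4  1.5]
white_bottle 0.8 [393. 199. 414. 229.] [ 0.4863 -0.3448] [-0.7 -9.8  0.7  1.8]
tooth_model 0.42 [341. 192. 354. 211.] [ 0.6102 -0.2195] [-3.  -2.8  2.9  1.4]
green_model 0.9 [127. 202. 155. 225.] [0.603  0.3891] [ 1.8 -1.4 -2.   1.3]
wrist
wax_pot 0.89 [476. 133. 533. 173.] [ 0.6569 -0.1414] [-0.5 -0.4  0.5  0.8]
bur_jar 0.6 [409. 139. 455. 186.] [ 0.6089 -0.2108] [-0.8 -0.6  0.7  2. ]
amber_bottle 0.74 [338. 140. 382. 220.] [ 0.5568 -0.2772] [ 0.3 -0.9 -0.3  2.5]
white_bottle 0.62 [256. 132. 305. 245.] [ 0.497  -0.3453] [-0.4 -0.2  0.4  0.6]
```

```bash
python3 -c "
from workcell import job_done;print(job_done())"
```

```text
the job is handed in; nothing more can be done
None
```

The job is handed in at about 37 s: the wax pot, bur jar, amber bottle and white bottle are released on the board in that order from the short post to the tall post. The last wrist-camera fits put each within about 7 mm of its circle's centre, and the cameras show both plaster models where they started, but the judge returned no verdict.

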